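Load the spectrometer's reagent bottles into their holders

ROBOT

A 6-joint arm with a two-finger parallel gripper is mounted at the origin on the work surface. World frame = base frame: x ahead of the robot, y to its left, z up, the work surface at z = 0. Lengths are in mm, angles in rad, forces in N, time in s.
With the tool pointing down it reaches from about 275 to 825 mm from the base axis. Payload 4.9 kg.
Tool frame: the origin (TCP) lies at the very end of the fingers, on their centre line; the grasp point (between the pads) lies 19 mm behind it; z points along the fingers, y is the line along which they close (so a half turn about z gives the same grasp; the last joint's range is limited). The gripper opens to 85 mm and grips with 20 to 120 N. Pads are 22 mm wide; open, the fingers measure 114 mm over their backs; the gripper's body (76 mm by 85 mm) begins 54 mm behind the grasp point. The pads swing forward as they close: fully open they stand 13 mm farther back than shut.
Start: joints at [-1.433, 0.326, -0.193, 1.052, 0, 1.437], TCP at [147.668, -529.823, 231.281] pointing down, gripper open.
Joint ranges: [-2.65, 2.65], [-0.97, 1.79], [-1.3, 1.35], [-1.93, 2.1], [-1.47, 1.37], [-3.14, 3.14]. Speed limits (rad/s): [2.57, 2.57, 3.14, 3.14, 3.14, 3.14].

INTERFACE

Orientations are given as [roll, pitch, yaw] about the fixed x, y, z axes, in that order (R = Rz(yaw) Ry(pitch) Rx(roll)).
In Python, from bench import bot, solve_ik, imaging gives the robot as it stands. Calls block until the motion is done:
- bot.move_ptp(position, orientation): joint-space move of the TCP to a pose.
- bot.movel(position, rot=None, max_speed=150, threshold=None): straight line of the TCP; rot=None keeps the orientation; max_speed is the mean speed in mm/s. With threshold (N) it stops when the force on the tool has changed by that much, and returns True; else False.
- bot.move_j(angles): joint-space move.
- bot.grip(opening, effort=None): opening from 0.0 (shut) to 1.0 (fully open); effort is the grip in N (None keeps the last); returns when the fingers have stopped.
- bot.dwell(seconds).
- solve_ik(position, orientation): joint angles nearest the present ones, or None.
- bot.get_state(): the state.
- imaging.capture(name): name is "scene" or "top" or "wrist"; returns the picture (480x640x3 uint8, blue, green, red); there is no depth.
- imaging.camera_model(name): a dict with "K" (3x3 intrinsics, pixels), "k1" (the pictures are not rectified: a ray, as slopes to the right and down, at radius r is drawn at 1 + k1 r^2 times it, then the intrinsics apply), "position" and "rotation" of the camera in the world. Camera axes: x right, y up, looking along -z (the intrinsics and any distortion apply to the point x, -y, -z); pixel columns grow to the right and rows downward; lengths in mm; the calibration is good to about 2 mm. A picture is of the moment at which its call begins: read the wrist's pose just before it. camera_model takes no time and is no camera call; for the wrist camera it gives the pose at the moment of the call.
A pose or a line that the arm cannot do raises bot.IKError and nothing moves.
- bot.sign_off(): hands the job in; it is judged then, once.
The state is a dict: "t": time; "qpos": joint angles; "joint_velocities": joint speeds; "effort": joint torques, N m; "tcp_pos": TCP position; "orientation": TCP orientation; "contact_force": force on the tool from outside, world axes, zero at the start; "wrist_torque": the same for the moment, N m; "opening": opening from 0.0 (shut) to 1.0 (fully open); "gripper_force": force on a finger pad.
Only numpy, scipy, OpenCV 4.12 (cv2) and the standard library are available. Lean on these libraries where they do the work, as an engineer would, in place of code of your own. Each camera call takes 0.05 s, during which the arm holds its last target. There are 200 camera calls.

TASK

Pick out the three white plastic bottles with grey caps and stand each one upright in the aluminium holder of its own shape and size: first the small round bottle, then the square one, and the large round one last. Set them down flat on the holder floors rather than dropping them in, keep them upright throughout, and leave the amber bottle, the low jar and the beaker where they stand.

Things in the scene. Friction and masses are not known exactly. Their poses are not given: they have to be found in the camera images.
- small_bottle_center (a point): Small round bottle, white plastic, grey screw cap, loose, upright. 70 mm tall; body 34 mm in diameter with straight sides up to 42 mm, a sloping shoulder to 52 mm, then the cap, 24 mm in diameter and 18 mm tall. 50 g give or take 30 %. The point is on its axis half-way up (35 mm above its underside); z is up along the axis.
- square_bottle_center (a point): Square bottle, white plastic, round grey screw cap, loose, upright. 82 mm tall; body 44 by 44 mm with straight sides up to 56 mm, a shoulder 36 mm square up to 64 mm, then the cap, 30 mm in diameter and 18 mm tall. 120 g give or take 30 %. The point is on its axis half-way up (41 mm above its underside); x and y are square to its flat sides, z is up.
- large_bottle_center (a point): Large round bottle, white plastic, grey screw cap, loose, upright. 92 mm tall; body 56 mm in diameter with straight sides up to 64 mm, a sloping shoulder to 74 mm, then the cap, 38 mm in diameter and 18 mm tall. 190 g give or take 30 %. The point is on its axis half-way up (46 mm above its underside); z is up along the axis.
- small_holder: Small round holder for the small round bottle: open aluminium cup with a dark floor, fixed to the bench, 60 mm outside, 50 mm inside diameter, rim 18 mm above the bench, inner floor 4 mm above the bench. Origin at the centre of its underside, on the bench; z up.
- square_holder: Square holder for the square bottle: open square aluminium tray with a dark floor, fixed to the bench, 70 by 70 mm outside, 60 by 60 mm inside, rim 18 mm above the bench, inner floor 5 mm above the bench. Origin at the centre of its underside, on the bench; x and y are square to its walls, z up.
- large_holder: Large round holder for the large round bottle: like the small one, fixed to the bench, 82 mm outside, 72 mm inside diameter, rim 18 mm and inner floor 4 mm above the bench. Origin at the centre of its underside, on the bench; z up.
- amber_bottle_center (a point): Bystander: amber glass bottle with narrow neck and black cap, loose, 46 mm in diameter, 105 mm tall. The point is on its axis half-way up.
- jar_center (a point): Bystander: low white jar with a full-width white lid, loose, 64 mm in diameter, 38 mm tall. The point is on its axis half-way up.
- beaker_center (a point): Bystander: empty clear glass beaker, open at the top, loose, 58 mm in diameter, 70 mm tall. The point is on its axis half-way up.

How it is judged (in metres and radians):
On the way, in this order (a step that is already met when the one before it is completed fails the run):
1. the small round bottle stands in the small round holder (horizontal distance between small_bottle_center and small_holder below 0.012 m and z of small_bottle_center in the frame of small_holder between 0.033 and 0.044 m and angle between small_bottle_center's own z axis and vertical below 0.12 rad), for 0.2 s.
2. the square bottle stands in the square holder (horizontal distance between square_bottle_center and square_holder below 0.012 m and z of square_bottle_center in the frame of square_holder between 0.04 and 0.051 m and angle between square_bottle_center's own z axis and vertical below 0.12 rad), for 0.2 s.
3. the large round bottle stands in the large round holder (horizontal distance between large_bottle_center and large_holder below 0.012 m and z of large_bottle_center in the frame of large_holder between 0.044 and 0.055 m and angle between large_bottle_center's own z axis and vertical below 0.12 rad), for 0.2 s.
At the end, for the whole second after the job is handed in: Each of the three white bottles stands in the holder of its own shape and size, upright (7 degrees), flat on its floor (5 mm), within 12 mm of its centre and at rest; the amber bottle, jar and beaker are within 20 mm of where they started (all of step 1 and all of step 2 and all of step 3 and linear speed of each of small_bottle, square_bottle, large_bottle below 0.02 m/s and distance of each of amber_bottle_center, jar_center, beaker_center from where it was at the start of the episode below 0.02 m); the robot touches nothing.
It fails at once if the amber bottle, jar or beaker is pushed away or tipped (more than 20 mm or about 30 degrees) (distance of any of amber_bottle_center, jar_center, beaker_center from where it was at the start of the episode above 0.02 m or angle between any of amber_bottle_center, jar_center, beaker_center's own z axis and vertical above 0.5 rad).
It fails at once if a white bottle is tipped over (more than about 45 degrees) (angle between any of small_bottle_center, square_bottle_center, large_bottle_center's own z axis and vertical above 0.8 rad).
It fails at once if a white bottle is dropped into its holder from more than 25 mm above the holder's floor ((horizontal distance between small_bottle_center and small_holder below 0.03 m and z of small_bottle_center in the frame of small_holder above 0.064 m and contact force between the fingers and small_bottle below 0.02 N) or (horizontal distance between square_bottle_center and square_holder below 0.03 m and z of square_bottle_center in the frame of square_holder above 0.071 m and contact force between the fingers and square_bottle below 0.02 N) or (horizontal distance between large_bottle_center and large_holder below 0.03 m and z of large_bottle_center in the frame of large_holder above 0.075 m and contact force between the fingers and large_bottle below 0.02 N)).
It also fails if it takes over 88 s, if anything falls off the work surface, if the arm or the gripper's body presses on something with over 40 N, if the wrist force passes 120 N, or if a joint passes its speed limit or range.

## Working session

There is one attempt and no reset: what is moved stays moved. The work goes in short steps, each a Python script; the robot and the scene stay as the last script left them, time stands still between calls to the robot, and variables do not carry over. Pictures are saved under pics/ and viewed, at most 14 in all, crops included, and the job is handed in when it is done.

```bash
ls; mkdir -p pics; python3 - <<'E'
from bench import bot, imaging
import cv2
for n in ("scene","top"):
    cv2.imwrite(f"pics/{n}0.png", imaging.capture(n)); m=imaging.camera_model(n); print(n,m)
print(imaging.camera_model("wrist")); print(bot.get_state())
E
```

```text
pics
scene {'K': array([[564.70070327,   0.        , 317.69457615],
       [  0.        , 564.70070327, 230.37601347],
       [  0.        ,   0.        ,   1.        ]]), 'k1': -0.05103980016601374, 'position': array([904.70883295, 343.83774752, 900.07786888]), 'rotation': array([ 0.56824647, -0.01032241,  2.32812771])}
top {'K': array([[560.29376195,   0.        , 320.38133866],
       [  0.        , 560.29376195, 234.60412379],
       [  0.        ,   0.        ,   1.        ]]), 'k1': -0.019287682542505624, 'position': array([ 449.46246905,  -36.100546  , 1246.32623079]), 'rotation': array([ 7.45006392e-02,  1.56124072e-03, -1.58178221e+00])}
{'K': array([[427.4661    ,   0.        , 325.13688627],
       [  0.        , 427.4661    , 238.11464183],
       [  0.        ,   0.        ,   1.        ]]), 'k1': 0.025880625979742205, 'position': array([ 224.130379  , -507.41641554,  372.22910978]), 'rotation': array([-0.31622457,  0.00229553, -1.2991188 ])}
{'t': 0.1, 'qpos': array([-1.43319323e+00,  3.26831852e-01, -1.93443133e-01,  1.05201778e+00,
        3.97295232e-05,  1.43661212e+00]), 'joint_velocities': array([-0.00057552, -0.00042155,  0.0036819 , -0.00129398, -0.00097111,
        0.00090621]), 'effort': array([ 2.91662809e-04, -4.44239116e+01,  2.63037729e+01,  7.89260084e-03,
       -1.62457109e-04,  9.29231135e-06]), 'tcp_pos': array([ 147.61118922, -529.30116556,  230.61625897]), 'orientation': array([-3.14011499e+00, -2.39568179e-04,  2.71787097e-01]), 'contact_force': array([-0.72677908,  0.39856336, -0.3928994 ]), 'wrist_torque': array([0.01060545, 0.06102202, 0.00522641]), 'gripper_force': 0.0, 'opening': 1.0002278244515124}
```

View pics/top0.png

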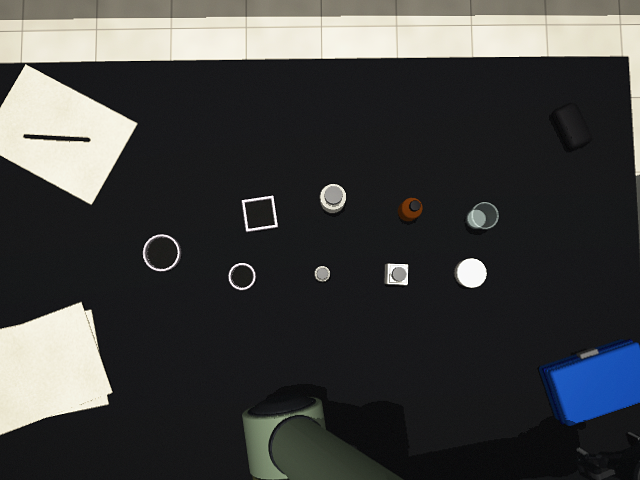

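View pics/scene0.png

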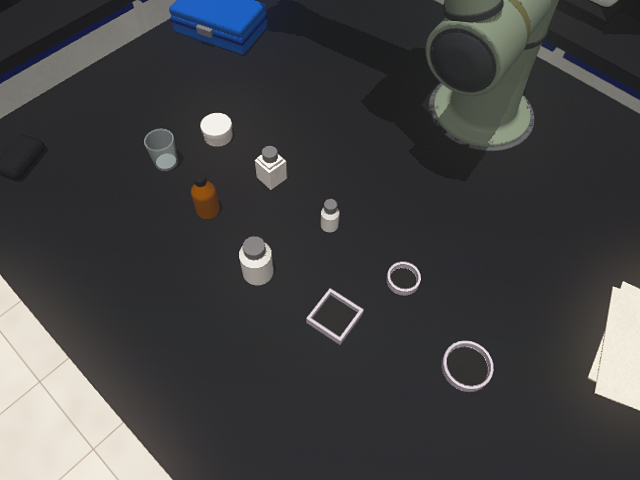

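Top view shows small bottle (322,274), square (398,274), large (333,197), holders small (242,276), square (259,213), large (161,252), amber (411,209), beaker (482,216), jar (471,273). The scene view agrees.

```bash
cat > h.py <<'E'
import numpy as np, cv2
from scipy.spatial.transform import Rotation as R
from scipy.optimize import least_squares
from bench import bot, solve_ik, imaging
def cast(px, m, z):
    """pixels -> world xy on plane z"""
    px=np.asarray(px,float).reshape(-1,2); K=m["K"]
    d=(px-[K[0,2],K[1,2]])/[K[0,0],K[1,1]]
    s=d.copy()
    for _ in range(8): s=d/(1+m["k1"]*(s**2).sum(1,keepdims=True))
    v=R.from_euler("xyz",m["rotation"]).apply(np.c_[s[:,0],-s[:,1],-np.ones(len(s))])
    p=m["position"]; return (p+v*((z-p[2])/v[:,2])[:,None])[:,:2]
def proj(P, m):
    c=R.from_euler("xyz",m["rotation"]).inv().apply(np.atleast_2d(P)-m["position"])
    s=np.c_[c[:,0],-c[:,1]]/-c[:,2:]
    s=s*(1+m["k1"]*(s**2).sum(1,keepdims=True)); K=m["K"]
    return s*[K[0,0],K[1,1]]+[K[0,2],K[1,2]]
def blob(img, c, rad, lo, hi, sat=60):
    """biggest blob within rad px of c with grey level lo..hi and low saturation (or None)"""
    g=cv2.cvtColor(img,cv2.COLOR_BGR2HSV); m=cv2.inRange(g,(0,0,lo),(180,sat,hi))
    roi=np.zeros_like(m); cv2.circle(roi,tuple(int(v) for v in c),int(rad),255,-1); m&=roi
    cs,_=cv2.findContours(m,cv2.RETR_EXTERNAL,cv2.CHAIN_APPROX_NONE)
    return max(cs,key=cv2.contourArea).reshape(-1,2) if cs else None
def circ(xy):
    """circle fit, robust"""
    c0=xy.mean(0); r=least_squares(lambda p:np.hypot(*(xy-p[:2]).T)-p[2],[*c0,30],loss="soft_l1",f_scale=1).x
    return r
E
python3 - <<'E'
from h import *
img=cv2.imread("pics/top0.png"); m=imaging.camera_model("top")
for n,c,rad,lo,hi,z in [("small",(322,274),14,75,175,70),("square",(399,274),11,75,175,82),("large",(333,194),14,75,175,92),
  ("sH",(242,276),22,120,255,18),("qH",(259,213),30,120,255,18),("lH",(161,252),28,120,255,18),("jar",(471,273),24,120,255,38)]:
    b=blob(img,c,rad,lo,hi); w=cast(b,m,z)
    print(n,len(b),"circ",circ(w).round(1),"bbox",w.min(0).round(),w.max(0).round(), np.hypot(*circ(w)[:2]).round())
for r in ((322,274),(399,274),(333,194)): print(cv2.cvtColor(img,cv2.COLOR_BGR2GRAY)[r[1]-14:r[1]+15:2,r[0]])
print("amber",cast((414,206),m,105),"beaker",cast((482,216),m,60))
E
```

```text
small 40 circ [454.7 -37.8  12.5] bbox [440. -50.] [467. -25.] 456.0
square 55 circ [ 452.  -195.5   14.6] bbox [ 436. -210.] [ 467. -181.] 493.0
large 61 circ [616.2 -62.6  19.2] bbox [595. -81.] [637. -44.] 619.0
sH 75 circ [452.4 138.2  28.7] bbox [424. 109.] [481. 168.] 473.0
qH 123 circ [590.2  98.8  38.6] bbox [551.  60.] [630. 137.] 598.0
lH 103 circ [506.2 315.8  39.6] bbox [467. 276.] [546. 355.] 597.0
jar 82 circ [ 454.1 -359.1   31.1] bbox [ 423. -391.] [ 485. -328.] 579.0
[ 26  25  19 209 148 158 157 158 155 159 130  22  25  24  25]
[ 23  22 255 255 150 152 152 152 151 148 151 203 154   6  24]
[ 26  22 240 169 155 156 156 158 157 157 157 164  43 134 224]
amber [[ 591.36387665 -227.91723673]] beaker [[ 573.95337228 -380.04926571]]
```

```bash
python3 - <<'E'
from h import *
D=[np.pi,0,0]
def view(p,name,items):
    bot.move_ptp(p,D); m=imaging.camera_model("wrist"); img=imaging.capture("wrist"); cv2.imwrite(f"pics/{name}.png",img)
    for n,x,y,z,r,lo,hi in items:
        c=proj([x,y,z],m)[0]; s=427/(m["position"][2]-z)
        b=blob(img,c,r*s,lo,hi)
        if b is None: print(n,"none",c); continue
        w=cast(b,m,z); print(n,c.round(),circ(w).round(1),"bbox",w.min(0).round(),w.max(0).round(),cv2.minAreaRect(w.astype(np.float32)))
view([560,190,280],"wB",[("sH",452,138,18,42,110,255),("qH",590,99,18,55,110,255),("lH",506,316,18,55,110,255)])
view([540,-110,280],"wA",[("small",455,-38,70,17,75,185),("square",452,-195,82,20,75,185),("large",616,-63,92,24,75,185),("squarebody",452,-195,64,45,190,255)])
print(bot.get_state()["t"])
E
```

```text
sH [376. 289.] [454.7 140.4  30.3] bbox [424. 110.] [487. 169.] ((454.7670593261719, 141.346435546875), (62.444454193115234, 58.77703857421875), 37.52229690551758)
qH [423. 154.] [590.4 101.4  39.8] bbox [550.  61.] [630. 142.] ((590.2166137695312, 101.33271789550781), (72.2713851928711, 72.32583618164062), 7.906338691711426)
lH [199. 239.] [507.1 316.9  41.5] bbox [466. 276.] [549. 358.] ((507.2948303222656, 317.19451904296875), (82.53567504882812, 83.40666198730469), 89.87972259521484)
small [246. 290.] [453.3 -37.5  16.8] bbox [435. -56.] [468. -20.] ((449.75, -36.48514938354492), (35.39669418334961, 29.14420509338379), 75.39034271240234)
square [423. 299.] [ 449.2 -195.8   20. ] bbox [ 428. -216.] [ 466. -174.] ((443.3175354003906, -199.43292236328125), (28.696516036987305, 42.97706604003906), 29.892667770385742)
large [262. 103.] [-21734.6 -74761.9  77955.4] bbox [606. -80.] [621. -75.] ((613.1961059570312, -78.48713684082031), (2.4830751419067383, 16.15500831604004), 72.28511047363281)
squarebody [419. 290.] [ 464.9 -191.8   29.4] bbox [ 430. -217.] [ 496. -165.] ((463.0743713378906, -190.6464385986328), (51.03394317626953, 65.55001068115234), 87.61869812011719)
8.5583
```

View pics/wB.png

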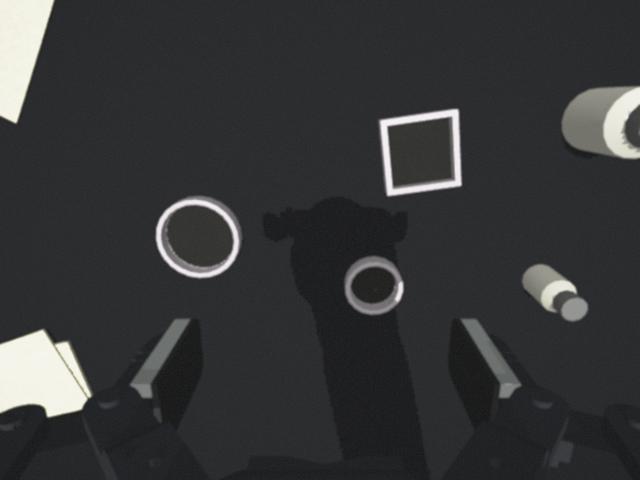

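View pics/wA.png

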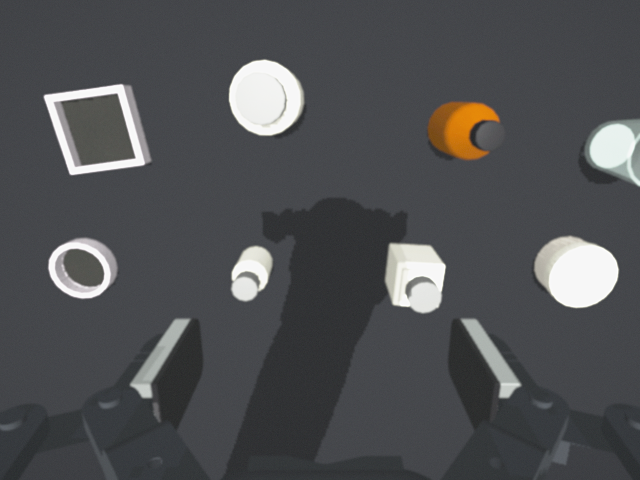

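```bash
python3 - <<'E'
import cv2,numpy as np
a=cv2.imread("pics/wA.png"); t=cv2.imread("pics/top0.png")
f=lambda i,x,y,w,s:cv2.resize(i[y:y+w,x:x+w],None,fx=s,fy=s,interpolation=cv2.INTER_CUBIC)
A=f(a,375,235,80,5);B=f(t,378,254,40,10);C=f(a,225,55,80,2)
cv2.imwrite("pics/crop1.png",np.hstack([A,B]))
E
```

```text
(no output)
```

View pics/crop1.png

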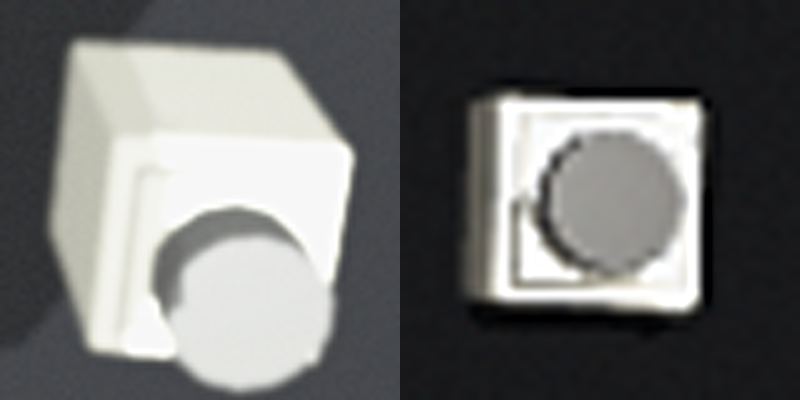

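Left crop (wrist): body-top corners of the square bottle at (398,261.6), (445.4,265), (393,305), base corners (390,243), (431,245), cap centre (425,297.4). The right crop (top) shows the same small clockwise turn.

```bash
python3 - <<'E'
from h import *
m=imaging.camera_model("wrist")
def p(n,px,z):
    w=cast(px,m,z); print(n,w.round(1).tolist()); return w
w=p("qtop",[(398,261.6),(445.4,265),(393,305)],56); e=w[1]-w[0]; f=w[2]-w[0]
print(np.hypot(*e),np.hypot(*f),np.degrees(np.arctan2(e[0],-e[1])),np.degrees(np.arctan2(f[1],-f[0])),(w[1]+w[2])/2)
w=p("qbase",[(390,243),(431,245)],0);e=w[1]-w[0];print(np.hypot(*e),np.degrees(np.arctan2(e[0],-e[1])))
p("qcap",(425,297.4),82)
img=cv2.imread("pics/wA.png")
for n,c,r,z in (("scap",(245,288),14,70),("lcap",(265,98),30,92)):
    g=cv2.cvtColor(img,cv2.COLOR_BGR2GRAY); x,y=c; print(n,g[y,x-r-6:x+r+7:2].tolist(), g[y-r-6:y+r+7:2,x].tolist()); p(n,c,z)
E
```

```text
qtop [[477.0, -175.7], [473.7, -219.3], [433.0, -173.3]]
43.66593174931711 44.11390690458087 -4.331097808634333 3.157745804324967 [ 453.36954945 -196.29766308]
qbase [[476.0, -176.5], [473.8, -219.3]]
42.79430234893304 -2.925572006717938
qcap [[453.7, -196.3]]
scap [72, 75, 74, 155, 227, 230, 230, 229, 230, 229, 229, 230, 229, 229, 230, 229, 189, 219, 234, 171, 77] [247, 245, 130, 126, 153, 229, 234, 232, 231, 230, 229, 230, 229, 229, 228, 229, 193, 82, 73, 74, 72]
scap [[457.0, -37.0]]
lcap [224, 248, 247, 244, 238, 239, 239, 239, 240, 240, 240, 240, 240, 241, 241, 242, 241, 241, 241, 242, 242, 242, 242, 242, 242, 242, 242, 238, 172, 249, 248, 247, 247, 247, 247, 248, 190] [248, 247, 247, 247, 247, 247, 241, 243, 243, 243, 243, 242, 242, 242, 242, 242, 242, 242, 241, 242, 241, 241, 241, 240, 240, 240, 240, 240, 239, 239, 236, 211, 223, 247, 247, 248, 243]
lcap [[619.2, -65.1]]
```

```bash
cat >> h.py <<'E'
def transfer(b, byaw, h, hyaw, g, floor, up=160, effort=30, wait=0.3):
    """pick bottle at b (TCP g above the bench), lift, carry; stop above the holder h"""
    o=lambda a:[np.pi,0,np.radians(a)]
    bot.grip(1.0); bot.move_ptp([*b,up],o(byaw)); bot.movel([*b,g],max_speed=100)
    bot.grip(0.0,effort); s=bot.get_state(); print("grip",s["opening"]*85,s["gripper_force"],s["tcp_pos"])
    bot.movel([*b,g+12],max_speed=40); bot.movel([*b,up])
    bot.movel([*h,up],rot=o(hyaw),max_speed=120); bot.dwell(wait)
    s=bot.get_state(); print("above",s["opening"]*85,s["gripper_force"],s["contact_force"],s["tcp_pos"],s["t"])
def lower(h, g, floor, up=160):
    bot.movel([*h,floor+g+12],max_speed=100); bot.dwell(.2)
    r=bot.movel([*h,floor+g-2],max_speed=15,threshold=4)
    s=bot.get_state(); print("touch",r,s["tcp_pos"],s["contact_force"],s["gripper_force"])
    bot.grip(1.0); bot.movel([*h,up],max_speed=120); print(bot.get_state()["t"])
E
python3 - <<'E'
from h import *
transfer([456,-37.3],0,[453.5,139.3],0,23,4)
cv2.imwrite("pics/w1.png",imaging.capture("wrist"))
E
```

```text
grip 32.337144483481325 29.682340974686667 [456.16257643 -37.30509892  23.36920908]Traceback (most recent call last):
  File "<stdin>", line 2, in <module>
  File "h.py", line 34, in transfer
    bot.movel([*h,up],rot=o(hyaw),max_speed=120); bot.dwell(wait)
    ~~~~~~~~~^^^^^^^^^^^^^^^^^^^^^^^^^^^^^^^^^^^
bench.IKError: the arm cannot follow that straight line within its joint ranges
```

```bash
python3 - <<'E'
from h import *
s=bot.get_state(); print(s["qpos"].round(2),s["tcp_pos"],s["orientation"],s["opening"]*85,s["contact_force"])
for y in (-37,20,60,100,139): print(y,solve_ik([454,y,160],[np.pi,0,0]))
print(solve_ik([590,100,160],[np.pi,0,np.radians(7.9)]),solve_ik([507,317,160],[np.pi,0,0]))
E
```

```text
[-0.24  0.22 -0.53  0.81  0.    2.9 ] [455.32280826 -37.1277833  159.21866852] [-3.14123540e+00  1.37230859e-03  2.39267195e-05] 32.34346685807469 [ 0.13787677  0.93765372 -0.5687865 ]
-37 [-0.24360838  0.22018788 -0.53708994  0.81351851  0.          2.89798428]
20 [-0.11864958  0.21831322 -0.53958615  0.81289696  0.          3.02294307]
60 [-0.03002     0.22448326 -0.5313517   0.81496137  0.          3.11157265]
100 [ 0.05781397  0.23664954 -0.51495792  0.81918887  0.         -3.08377868]
139 [ 0.14146575  0.25397977 -0.49125029  0.82556627  0.         -3.0001269 ]
[ 0.04459205  0.46808934 -0.16669031  0.93601668  0.          3.0483037 ] [ 0.43537536  0.46726485 -0.16804268  0.9354888   0.         -2.7062173 ]
```

```bash
python3 - <<'E'
from h import *
h=[453.5,139.3]
bot.movel([*h,160],rot=[np.pi,0,np.radians(30)],max_speed=120); bot.dwell(.2)
s=bot.get_state(); print(s["opening"]*85,s["gripper_force"],s["tcp_pos"],s["t"])
bot.movel([*h,60],max_speed=100)
cv2.imwrite("pics/w1.png",imaging.capture("wrist"))
E
```

```text
32.331325366920595 29.80437926191371 [453.56961622 138.90740018 160.01837435] 14.775
```

View pics/w1.png

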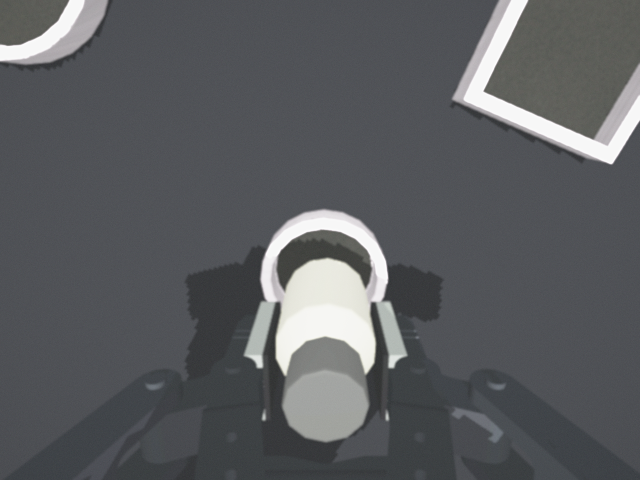

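Bottle held upright; the small holder's rim spans columns 261–388 around row 277, in line with the bottle (column 327).

```bash
python3 - <<'E'
from h import *
print(cast([(324.5,277)],imaging.camera_model("wrist"),18))
lower([453.5,139.3],23,4)
cv2.imwrite("pics/t1.png",imaging.capture("top")[150:330,120:480]); cv2.imwrite("pics/w2.png",imaging.capture("wrist"))
E
```

```text
[[453.91411052 140.65950035]]
touch True [453.30072994 139.26458478  27.35148634] [-1.02893689 -0.14290175  5.14568683] 30.22979828703683
19.0917
```

View pics/w2.png

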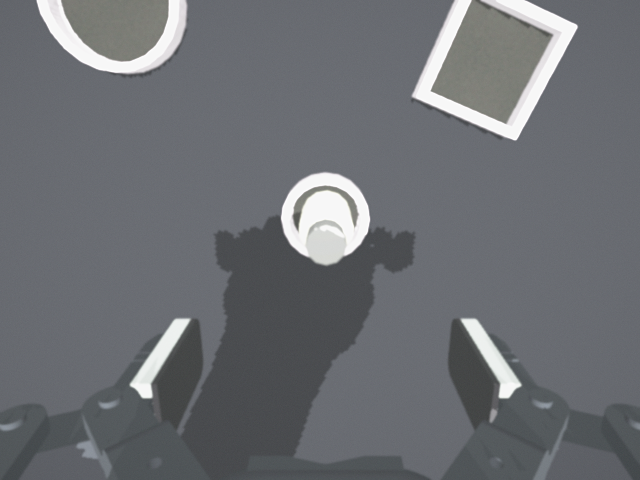

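Small bottle stands upright centred in its holder (cap at (326,242), rim centre (326,216)). Touch height matched the floor.

```bash
python3 - <<'E'
from h import *
transfer([453.4,-196.2],-3.4,[590.3,100.8],7.9,30,5,effort=40)
bot.movel([590.3,100.8,75],max_speed=100)
cv2.imwrite("pics/w3.png",imaging.capture("wrist"))
E
```

```text
grip 43.43540238065228 41.6924250125885 [ 453.74707771 -196.48548571   30.44434018]
above 43.14846544447822 40.97905397415161 [ 0.17451859 -0.04090723 -0.26237576] [590.2808568  100.71125092 160.01764335] 27.15
```

View pics/w3.png

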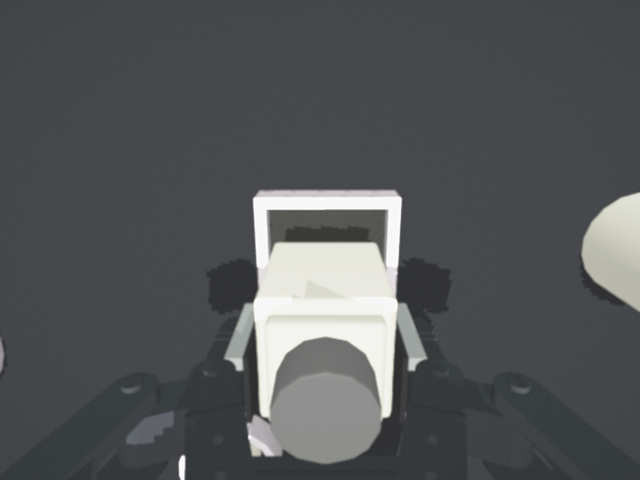

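Square bottle is square to the tray (tray's far rim at row 198, columns 254–401, bottle centred at 326). Lowering.

```bash
python3 - <<'E'
from h import *
w=cast([(254,198),(401,198)],imaging.camera_model("wrist"),18); a=np.radians(7.9)
print(w, w.mean(0)-35*np.array([np.cos(a),np.sin(a)]))
lower([590.3,100.8],30,5)
cv2.imwrite("pics/w4.png",imaging.capture("wrist"))
E
```

```text
[[620.29251231 139.95900984]
 [629.90989804  70.64933759]] [590.43337396 100.4936146 ]
touch True [590.08831212 100.78436119  35.48500323] [ 0.29854213 -0.42468979  4.05649085] 41.611483097076416
31.25
```

View pics/w4.png

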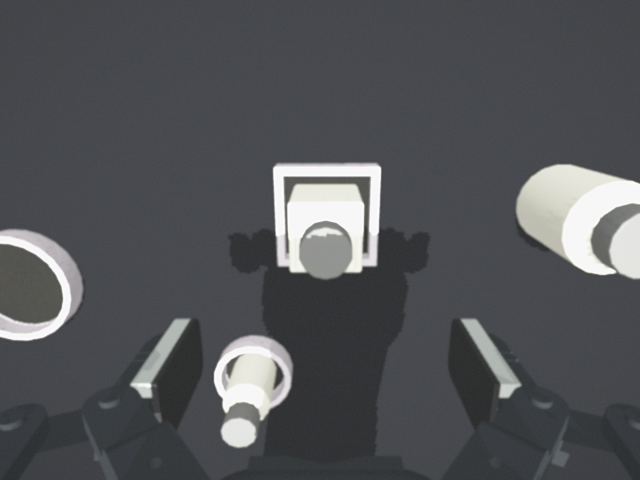

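Square bottle stands in its tray (cap (325,248)), small one still upright. Now the large one.

```bash
python3 - <<'E'
from h import *
transfer([618.3,-62.5],20,[506.8,316.6],60,34,4,up=170,effort=50)
bot.movel([506.8,316.6,75],max_speed=100)
cv2.imwrite("pics/w5.png",imaging.capture("wrist"))
E
```

```text
grip 54.576796428561444 53.41645904816687 [618.94005651 -62.52272738  34.86956466]
above 54.0262409914256 52.838020466733724 [ 0.03874706  0.35733844 -1.46328804] [506.81746492 316.53954868 170.00588919] 39.2833
```

View pics/w5.png

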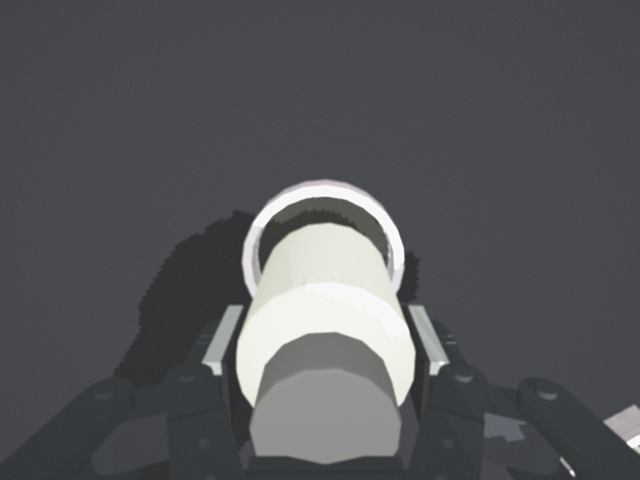

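Large bottle held upright, rim columns 246–404 centred on column 325 like the bottle, far rim edge near row 186.

```bash
python3 - <<'E'
from h import *
a=np.radians(60); print(cast([(325,186)],imaging.camera_model("wrist"),18)-41*np.array([np.cos(a),np.sin(a)]))
lower([506.8,316.6],34,4,up=200)
bot.dwell(.3); cv2.imwrite("pics/w6.png",imaging.capture("wrist")); t=imaging.capture("top"); cv2.imwrite("pics/t2.png",t)
E
```

```text
[[506.73447495 317.26652702]]
touch True [506.62370967 316.50618107  38.8752803 ] [ 0.10926004 -0.24304102  5.09721649] 53.45595562364906
43.6583
```

View pics/w6.png

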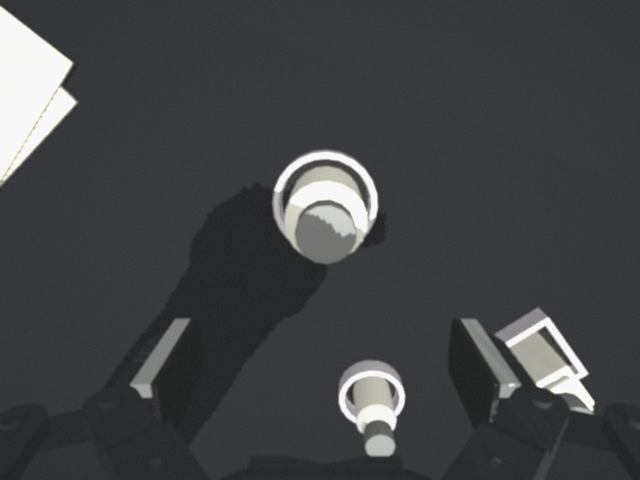

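View pics/t2.png

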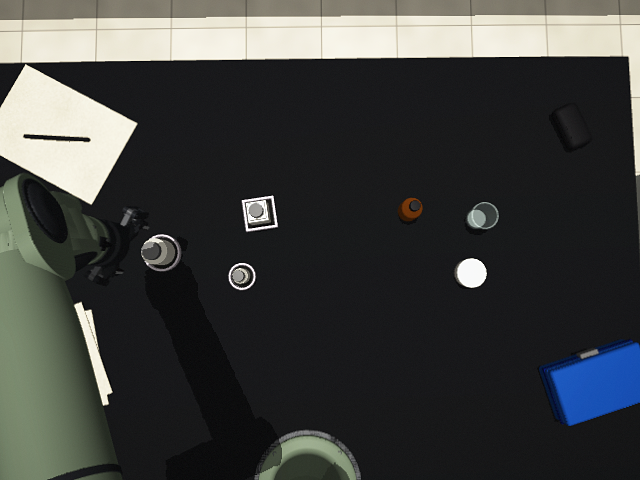

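All three bottles stand in their holders in the top view (caps at (152,250), (257,209), (239,275)). The amber bottle, beaker and jar are at their original pixels, so I'm handing in.

```bash
python3 -c "
from bench import bot
print(bot.sign_off(), bot.get_state()['t'])"
```

```text
the job is handed in; nothing more can be done
the job is handed in; nothing more can be done
```

The small round, square and large round bottles were set down in that order, each upright in its own holder; the amber bottle, jar and beaker stand where they were in the last top view, and the job was handed in at about 44 s (no verdict was returned).

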